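# Make the belt drive ready for a belt change

### The job

Make the belt drive ready for a belt change: first push the isolator lever on the control box fully over to the back (off), then turn the speed dial down until its index line meets the nose of the small setting rider on the scale. Then draw the lock pin out of its parking hole, push the sprung tensioner arm back with the pin's shank, and drop the pin fully into the lock hole, so that the arm is left leaning against the standing pin. Leave the wrench, the pipe tee, the jar and the rider where they are.

Things in the scene. Friction and masses are not known exactly. Their poses are not given: they have to be found in the camera images.
- control_box: Fixed grey control box, 130 x 190 mm, 60 mm high; origin at the centre of its underside, x to its back (away from the robot, within 0.3 rad), y to the left, z up. On its top face: the dial at (0, +44 mm), the isolator lever at (0, -55 mm).
- dial (a joint): Speed dial, black pointer knob: skirt 60 mm across, 6 mm high, with a grip bar 46 long, 16 thick, its top 33 mm above the box top. Value in rad, 0 to 4.71, grows clockwise from above; the index line, along the bar, points at 2.356 - value from the box's x axis (counter-clockwise from above). Stays where left (0.04 N m). Starts above the rider's value: turn it down, counter-clockwise.
- dial_grip (a point): On the dial's axis, half-way up the grip bar, 20 mm above the box top; its x axis points along the bar to the index line. Grip the bar across its 16 mm.
- dial_index (a point): Outer end of the white index line on the dial's skirt, 31 mm from the dial's axis.
- rider (a joint): Setting rider: small aluminium slide, 12 mm wide and 7 mm high, with a narrow nose, on the scale round the dial, its nose pointing to the dial's axis; value in the same rad and zero as the dial. Stiff (0.5 N m); not to be moved. The dial is set when joint dial equals joint rider.
- rider_tip (a point): Nose of the rider, 31 mm from the dial's axis, at the height of dial_index.
- isolator (a joint): Isolator lever: black ball, 26 mm across, on a steel stem over a steel block (70 x 50 mm, 25 mm high), swinging along the box's x axis. Value in rad: 0 leans to the front (on), 1.0 to the back (off); at value v it leans v - 0.5 from upright towards the box's +x. Stays where left (0.06 N m); starts at or near 0. Pivot 22 mm above the box top.
- isolator_tip (a point): Centre of the lever's ball, 45 mm from the pivot, about 61 to 67 mm above the box top. Push it with the closed fingertips.
- tensioner: Fixed grey machine bed, 180 x 160 mm, 34 mm high, with a 3 mm foot flange; origin at the centre of its underside, x away from the robot (within 0.3 rad), y left, z up. Carries a fixed aluminium pulley (48 mm across, 27 mm high) at (55, 45) mm and the sprung arm.
- tension_arm (a joint): Sprung steel arm, 20 mm wide, 120 mm long, from 8 to 20 mm above the bed's top, with a roller (30 mm across, top 34 mm above the bed) at its end. Value q in rad, 0 (rest) to 0.85, grows clockwise from above, the end swinging to the bed's +y; its centre line points from the pivot at 3.292 - q from the bed's x axis. Spring: 0.1 N m at 0, 0.24 at 0.55. Pinned: about 0.55.
- tension_pivot (a point): The arm's pivot axis at the bed's top face, at (60, -10) mm in the bed's frame.
- lock_hole (a point): Centre of the mouth of the lock hole in the bed's top face, at (-28.5, 11.6) mm in the bed's frame; upright, 11.5 mm diameter with a 2 mm chamfer, 22 mm deep. Free at rest, it lies on the side to which the arm swings; the arm must be pushed over and past it.
- park_hole (a point): Centre of the mouth of the parking hole, the same size, at (-28.5, -60) mm in the bed's frame, straight across in y from the lock hole with the resting arm between them. The pin starts here.
- pin_knob (a point): Centre of the lock pin's dark steel knob (22 mm across, 30 mm high) on a steel shank 9 mm across, 55 mm long, tip tapered; z up. 70 mm above the tip, 48 mm above the bed when home in a hole. 60 g. One hand is enough: held by the knob with its tip just above the bed, its shank pushes the arm's side; the arm stays against the shank as the pin goes down.
- pin_tip (a point): Lower end of the lock pin, on its axis; 22 mm below the bed's top when home in a hole.
- wrench: Bystander: combination wrench 164 mm long, lying behind the work.
- tee: Bystander: white plastic pipe tee, 73 mm long, in front of the work.
- jar: Bystander: jar of screws, 68 mm across, 103 mm high, behind the work on the left.
There are look-alikes about, which are no part of the job. What is shaped like the part that bears pin_knob but green or purple is not meant.

How it is judged (in metres and radians):
On the way, in this order (a step that is already met when the one before it is completed fails the run):
1. the isolator lever is over at the back (value of joint isolator above 0.85 rad), for 0.2 s.
2. the dial's index line stands at the rider's nose and the dial rests (horizontal distance between dial_index and rider_tip below 0.0035 m and velocity of joint dial between -0.05 and 0.05 rad/s), for 0.3 s.
3. the lock pin is out of its parking hole (z of pin_tip in the frame of tensioner above 0.034 m), for 0.1 s.
4. the tensioner arm is pushed back (value of joint tension_arm above 0.45 rad), for 0.1 s.
At the end, for the whole second after the job is handed in: Isolator at the back (above 0.85 rad); dial index within 3.5 mm (0.11 rad) of the rider's nose; pin at rest in the lock hole (tip within 4 mm of its axis, 18 mm or more below the bed's top, tilt under 0.25 rad) with the arm leaning on it (above 0.45 rad, over 0.3 N) (value of joint isolator above 0.85 rad and horizontal distance between dial_index and rider_tip below 0.0035 m and value of joint tension_arm above 0.45 rad and horizontal distance between pin_tip and lock_hole below 0.004 m and z of pin_tip in the frame of tensioner below 0.016 m and angle between pin_knob's own z axis and vertical below 0.25 rad and linear speed of lock_pin below 0.02 m/s and contact force between lock_pin and tension_arm above 0.3 N); the robot touches nothing.
It fails at once if a bystander is moved more than 25 mm (distance of any of wrench, tee, jar from where it was at the start of the episode above 0.025 m).
It fails at once if the rider is moved more than 3 mm (distance of rider_tip from where it was at the start of the episode above 0.003 m).
It also fails if it takes over 72 s, if anything falls off the work surface, if the arm or the gripper's body presses on something with over 40 N, if the wrist force passes 120 N, or if a joint passes its speed limit or range.

### The arm

A 6-joint arm with a two-finger parallel gripper is mounted at the origin on a cart in front of the work surface, level with it; the furniture and walls round the work are solid. World frame = base frame: x ahead of the robot, y to its left, z up, the work surface at z = 0. Lengths are in mm, angles in rad, forces in N, time in s.
With the tool pointing down it reaches from about 275 to 1000 mm from the base axis. Payload 8.4 kg.
Tool frame: the origin (TCP) lies on the mounting face of the last link; the fingertips stand 173 mm ahead of it and the grasp point (between the pads) lies 155 mm ahead of it; z points along the fingers, y is the line along which they close (so a half turn about z gives the same grasp; the last joint's range is limited). The gripper opens to 85 mm and grips with 20 to 120 N. Pads are 22 mm wide; open, the fingers measure 114 mm over their backs; the gripper's body (76 mm by 85 mm) begins 54 mm behind the grasp point. The pads swing forward as they close: fully open they stand 13 mm farther back than shut.
Start: joints at [-1.273, 0.353, 1.633, -0, 1.155, -0.002], TCP at [184.58, -597.126, 404.681] pointing down, gripper open.
Joint ranges: [-2.63, 2.63], [-0.92, 2.1], [0.06, 2.66], [-1.3, 4.44], [0, 2.69], [-3.02, 3.02]. Speed limits (rad/s): [2.22, 2.22, 2.79, 3.14, 3.14, 3.14].

### API

Orientations are given as [roll, pitch, yaw] about the fixed x, y, z axes, in that order (R = Rz(yaw) Ry(pitch) Rx(roll)).
In Python, from rig import r gives the robot as it stands.
- The arm moves only by the tool apply_moves, never from a script. Its argument "deltas" is a list of rows, each an object with "claw": the gripper command: -1 is fully open, 1 is shut, values between are in proportion; "delta_pos": the shift along the tool's x, y, z in cm, a list of three; "yaw": the turn about the tool's z in rad. In form: [{"claw": claw, "delta_pos": [tx, ty, tz], "yaw": yaw}, ...]. A call has 1 to 8 rows; each row shifts and turns the commanded pose from where the row before left it, along the tool's axes as they then stand; what a row does not reach is not made up. A row lasts 1/8 s, in which the tool goes at most 62.5 mm and 10.7 degrees, less where a joint would pass 70% of its speed; a pose out of reach is approached as far as the arm can. A call with a gripper value outside its range is refused whole. The fingers move at their own pace and stop on an object; "grip_force" is the grip in N (left out, the last holds). Time passes only in rows, so rows that do not move let the fingers close. It gives the time, the measured TCP pose, the force, the opening and the grip force at its end, in the units of the state.
- r.sense(): the state, without advancing time (a new reading comes with each control period).
- r.grab_frame(name): name is "side" or "top" or "wrist"; returns a dict with "img" (384x512x3 uint8, blue, green, red), "z_map" (384x512 float32, mm along the optical axis (not along the pixel's ray), 0 where there is no reading), "fx", "fy", "cx", "cy" (pixels), "dist" ([k1, k2, p1, p2, k3] as OpenCV has them; the pictures are not rectified), "eye" and "rotation" of the camera in the world; the wrist camera has in their place "T_tool_cam" (4x4, takes a point from camera to tool coordinates, whose origin is the TCP and whose axes are the flange's). Camera axes: x right, y up, looking along -z (the intrinsics and any distortion apply to the point x, -y, -z); pixel columns grow to the right and rows downward; lengths in mm; the calibration is good to about 2 mm. A picture is of the moment at which its call begins: read the wrist's pose just before it.
- r.sign_off(): hands the job in; it is judged then, once.
The state is a dict: "clock": time; "qpos": joint angles; "qvel": joint speeds; "joint_efforts": joint torques, N m; "eef_pos": TCP position; "tcp_rot": TCP orientation; "contact_force": force on the tool from outside, world axes, zero at the start; "wrist_torque": the same for the moment, N m; "opening": opening from 0.0 (shut) to 1.0 (fully open); "grasp_force": force on a finger pad.
Only numpy, scipy, OpenCV 4.12 (cv2) and the standard library are available. Lean on these libraries where they do the work, as an engineer would, in place of code of your own. Each camera call takes 0.05 s, during which the arm holds its last target. There are 200 camera calls.

## Working session

There is one attempt and no reset: what is moved stays moved. The work goes in short steps, Python scripts to look and compute and a tool call to move; the robot and the scene stay as the last step left them, time stands still between calls to the robot, and variables do not carry over. Pictures are saved under pics/ and viewed, at most 10 in all, crops included, and the job is handed in when it is done.

Besides the shell and the picture viewer there is one more tool, called after "Request:" in YAML: its name, and indented under it one key for each argument. apply_moves: Moves the arm, as the interface text tells. Its arguments: {"type":"object","properties":{"deltas":{"type":"array"},"grip_force":{"type":"number"}},"required":["deltas"]}

```bash
mkdir -p pics
cat > h.py <<'E'
import numpy as np, cv2
from rig import r
from scipy.spatial.transform import Rotation as R
def pose(s=None):
    s=s or r.sense(); T=np.eye(4); T[:3,:3]=R.from_euler('xyz',s['tcp_rot']).as_matrix(); T[:3,3]=s['eef_pos']; return T
def grab(n):
    s=r.sense(); f=r.grab_frame(n)
    if n=='wrist': f['M']=pose(s)@np.array(f['T_tool_cam'])
    else:
        M=np.eye(4); M[:3,:3]=np.array(f['rotation']); M[:3,3]=f['eye']; f['M']=M
    return f
def K(f): return np.array([[f['fx'],0,f['cx']],[0,f['fy'],f['cy']],[0,0,1.]])
def ray(f,uv):
    p=cv2.undistortPoints(np.array([[uv]],float),K(f),np.array(f['dist'],float))[0,0]
    return f['M'][:3,:3]@np.array([p[0],-p[1],-1.])
def atz(f,uv,z):
    d=ray(f,uv); o=f['M'][:3,3]; return o+d*(z-o[2])/d[2]
def dep(f,uv):
    u,v=map(int,map(round,uv)); w=f['z_map'][v-1:v+2,u-1:u+2]; z=np.median(w[w>0]); return f['M'][:3,3]+ray(f,uv)*z
def proj(f,P):
    P=np.atleast_2d(P); c=(P-f['M'][:3,3])@f['M'][:3,:3]; c=c*[1,-1,-1]
    return cv2.projectPoints(c.reshape(-1,1,3),np.zeros(3),np.zeros(3),K(f),np.array(f['dist'],float))[0][:,0]
import pickle
def save(f,n): pickle.dump({k:f[k] for k in f},open(n+'.pkl','wb'))
def load(n): return pickle.load(open(n+'.pkl','rb'))
def crop(f,name,x0,y0,x1,y1,k):
    cv2.imwrite('pics/'+name,cv2.resize(f['img'][y0:y1,x0:x1],None,fx=k,fy=k,interpolation=cv2.INTER_CUBIC))
E
python3 - <<'E'
from h import *
print(r.sense())
a=grab('top');b=grab('side');save(a,'top0');save(b,'side0')
print(a['M'],a['fx'],a['dist'],b['M'])
crop(a,'top0.png',0,0,512,384,1.5);crop(b,'side0.png',0,0,512,384,1.5)
E
```

```text
{'clock': 0.0, 'qpos': array([-1.27338489e+00,  3.53659479e-01,  1.63417222e+00, -1.81648372e-05,
        1.15522258e+00, -2.38992142e-03]), 'qvel': array([-4.69750218e-04,  7.62853918e-05,  2.94697608e-04, -2.42253637e-04,
       -5.50961134e-04,  2.10600216e-03]), 'joint_efforts': array([-3.97018492e-03, -6.05264711e+01, -3.42080891e+01, -4.34993462e-04,
        9.35057615e-03, -6.86331674e-06]), 'eef_pos': array([ 184.51044133, -596.87817748,  403.93813895]), 'tcp_rot': array([-3.14013099e+00,  1.31147787e-05,  2.99808716e-01]), 'contact_force': array([0.248595  , 0.08152789, 1.06010666]), 'wrist_torque': array([-0.02647891,  0.01708479,  0.03662668]), 'grasp_force': 0.0, 'opening': 1.0006151401257262}
[[ 1.90655083e-01 -8.74616927e-03 -1.55223771e+00  3.28986546e+02]
 [ 1.90655083e-01 -8.74616927e-03 -1.55223771e+00 -1.59891819e+02]
 [ 1.90655083e-01 -8.74616927e-03 -1.55223771e+00  1.24420864e+03]
 [ 0.00000000e+00  0.00000000e+00  0.00000000e+00  1.00000000e+00]] 401.1227242635189 [-0.00585591  0.          0.          0.          0.        ] [[ 8.81694147e-01  1.52642169e-02 -2.66148779e+00  2.66914088e+02]
 [ 8.81694147e-01  1.52642169e-02 -2.66148779e+00  4.12219529e+02]
 [ 8.81694147e-01  1.52642169e-02 -2.66148779e+00  6.46155659e+02]
 [ 0.00000000e+00  0.00000000e+00  0.00000000e+00  1.00000000e+00]]
```

View pics/top0.png

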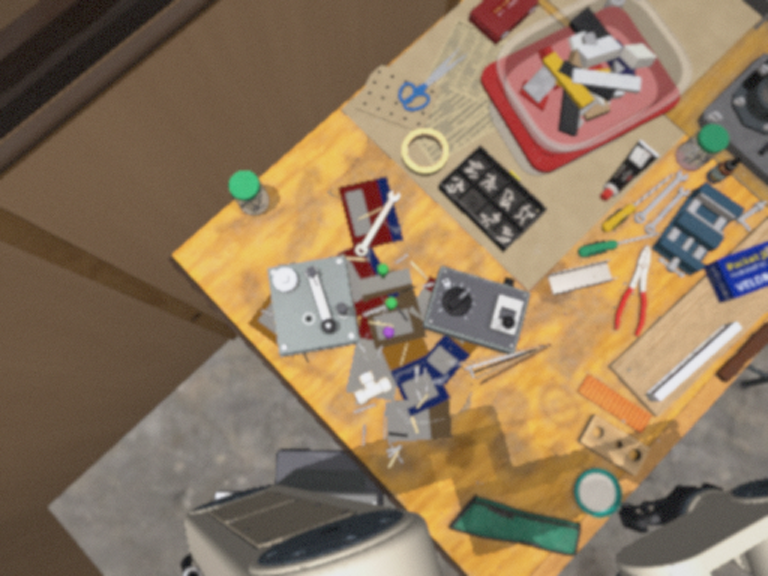

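View pics/side0.png

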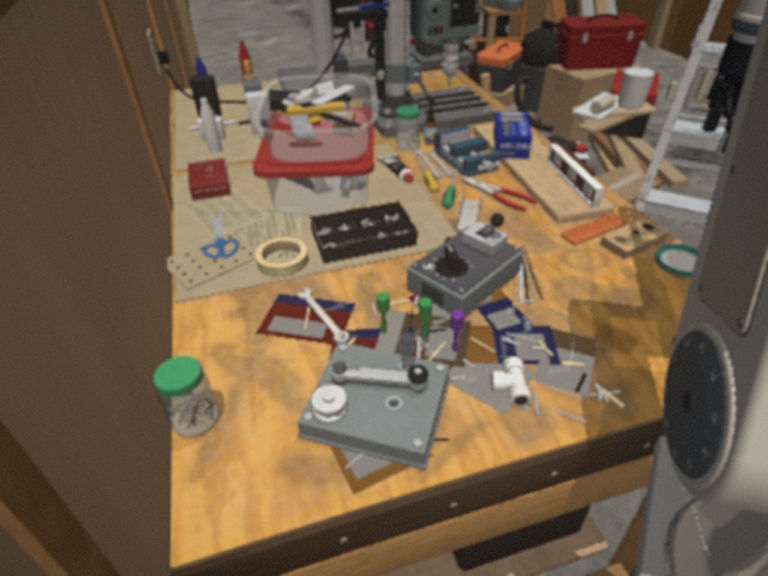

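```bash
sed -i "s/M\[:3,:3\]=np.array(f\['rotation'\])/M[:3,:3]=R.from_euler('xyz',f['rotation']).as_matrix()/" h.py
python3 - <<'E'
from h import *
for n in('top0','side0'):
    f=load(n); M=np.eye(4); M[:3,:3]=R.from_euler('xyz',f['rotation']).as_matrix(); M[:3,3]=f['eye']; f['M']=M; save(f,n)
t=load('top0')
for uv in [(231,262),(311,300),(477,308),(457,301),(508,322),(328,325),(308,318),(284,278),(370,387),(390,200)]:
    print(uv,dep(t,np.array(uv)/1.5).round(1))
crop(t,'top0c.png',170,160,370,250,4)
E
```

```text
(231, 262) [613.2 159.5   1.9]
(311, 300) [529.7 -16.9  35.4]
(477, 308) [ 516. -351.   60.]
(457, 301) [ 523.7 -306.8   93.8]
(508, 322) [ 479.2 -396.7  133.4]
(328, 325) [475.1 -56.2  68.6]
(308, 318) [495.2 -10.1  16.8]
(284, 278) [568.7  35.8  62.3]
(370, 387) [ 357.4 -140.9   31. ]
(390, 200) [ 755.9 -174.4    7.1]
```

View pics/top0c.png

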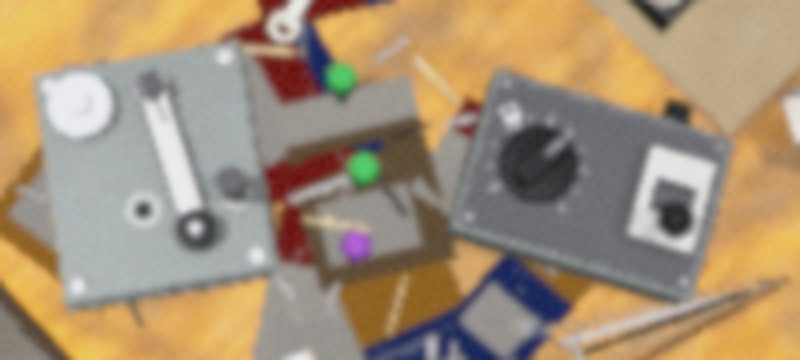

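```bash
cat >> h.py <<'E'
def go(P,yaw=None):
    "delta (cm, tool axes) and yaw to bring TCP to P, world heading of tool x to yaw"
    s=r.sense(); T=pose(s); d=T[:3,:3].T@(np.array(P)-T[:3,3])/10; x=T[:3,0]; y0=np.arctan2(x[1],x[0])
    print('d',d.round(2),'turn',None if yaw is None else round(-(yaw-y0),3),'now',T[:3,3].round(1),'yaw',round(y0,3),'t',s['clock'])
E
python3 - <<'E'
from h import *
t=load('top0')
c=lambda u,v:np.array([170+u/4,160+v/4])-.375
def rect(ps,z):
    P=np.array([atz(t,c(*p),z)[:2] for p in ps]); f=P[0]+P[1]-P[2]-P[3]; print(P.mean(0).round(1),np.arctan2(f[1],f[0]).round(3)); return P.mean(0),np.arctan2(f[1],f[0])
B=rect([(35,75),(238,42),(272,272),(70,305)],34); C=rect([(505,70),(730,138),(685,300),(455,225)],60)
def fr(B,p): a=B[1];return B[0]+np.array([[np.cos(a),-np.sin(a)],[np.sin(a),np.cos(a)]])@p
for n,b,p in [('lock',B,(-28.5,11.6)),('park',B,(-28.5,-60)),('dial',C,(0,44)),('iso',C,(0,-55))]: print(n,fr(b,p).round(1))
print('hole seen',atz(t,c(142,210),34),'knob',atz(t,c(233,183),97),'dial',atz(t,c(540,163),66),'ball',atz(t,c(675,217),122))
w=r.grab_frame('wrist'); print(np.array(w['T_tool_cam']).round(3),w['fx'],w['cx'],w['cy'])
go([500,-350,404],-.3)
E
```

```text
[521.9 -19.3] 0.188
[ 516.4 -351. ] -0.297
lock [491.7 -13.2]
park [505.1 -83.6]
dial [ 529.2 -308.9]
iso [ 500.3 -403.6]
hole seen [492.42367598 -11.59171796  34.        ] knob [504.87028987 -84.15333927  97.        ] dial [ 529.23660789 -310.21398139   66.        ] ball [ 482.97852183 -398.30643449  122.        ]
[[ 0.     0.961  0.275 70.302]
 [ 1.    -0.     0.     0.263]
 [ 0.     0.275 -0.961 30.378]
 [ 0.     0.     0.     1.   ]] 296.27452959731045 255.64684875232268 188.24345492357125
d [ 3.743e+01 -1.427e+01  3.000e-02] turn 0.6 now [ 184.5 -596.9  404.1] yaw 0.3 t 0.15
```

Request:
apply_moves:
  deltas:
    - {"claw": 1,"delta_pos": [4.7,-1.8,0],"yaw": 0}
    - {"claw": 1,"delta_pos": [4.7,-1.8,0],"yaw": 0}
    - {"claw": 1,"delta_pos": [4.7,-1.8,0],"yaw": 0}
    - {"claw": 1,"delta_pos": [4.7,-1.8,0],"yaw": 0}
    - {"claw": 1,"delta_pos": [4.7,-1.8,0],"yaw": 0}
    - {"claw": 1,"delta_pos": [4.7,-1.8,0],"yaw": 0}
    - {"claw": 1,"delta_pos": [4.7,-1.8,0],"yaw": 0}
    - {"claw": 1,"delta_pos": [4.5,-1.7,0],"yaw": 0}

```text
clock: 1.15
eef_pos: [500.8, -348.8, 404.5]
tcp_rot: [-3.141, 0.0, 0.3]
contact_force: [-0.1, -0.6, -0.6]
opening: -0.0
grasp_force: 0.0
```

Request:
apply_moves:
  deltas:
    - {"claw": 1,"delta_pos": [0,0,0],"yaw": 0.15}
    - {"claw": 1,"delta_pos": [0,0,0],"yaw": 0.15}
    - {"claw": 1,"delta_pos": [0,0,0],"yaw": 0.15}
    - {"claw": 1,"delta_pos": [0,0,0],"yaw": 0.15}
    - {"claw": 1,"delta_pos": [0,0,0],"yaw": 0}
    - {"claw": 1,"delta_pos": [0,0,0],"yaw": 0}

```text
clock: 1.9
eef_pos: [499.6, -350.0, 404.5]
tcp_rot: [-3.141, 0.0, -0.297]
contact_force: [-0.8, 1.0, 0.2]
opening: 0.002
grasp_force: 0.0
```

Run:
```python
from h import *
f=grab('wrist'); save(f,'w1'); print(pose().round(2), r.sense()['contact_force'])
crop(f,'w1.png',0,0,512,384,1.5)
```

```text
[[ 9.6000e-01 -2.9000e-01 -0.0000e+00  4.9962e+02]
 [-2.9000e-01 -9.6000e-01  0.0000e+00 -3.5004e+02]
 [-0.0000e+00 -0.0000e+00 -1.0000e+00  4.0459e+02]
 [ 0.0000e+00  0.0000e+00  0.0000e+00  1.0000e+00]] [ 0.10748147 -0.82127625 -0.73083194]
```

View pics/w1.png

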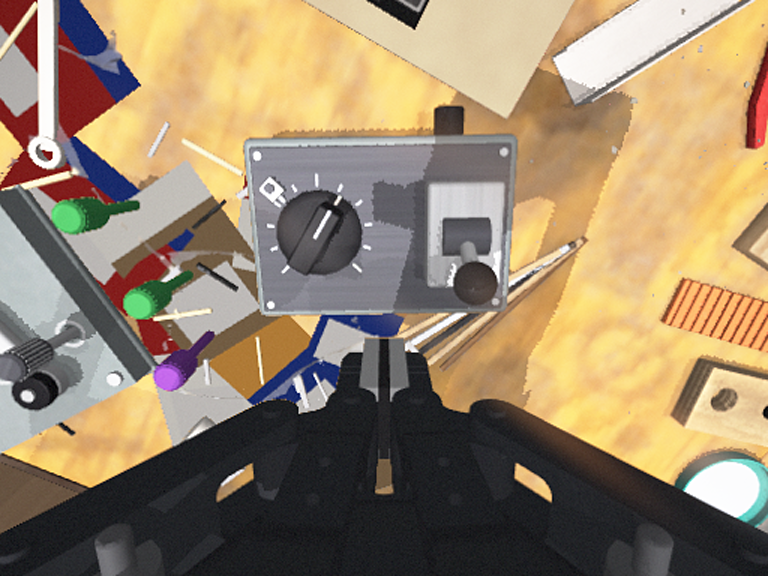

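Run:
```python
from h import *
f=load('w1'); crop(f,'w1c.png',160,85,345,215,4)
```

```text
(no output)
```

View pics/w1c.png

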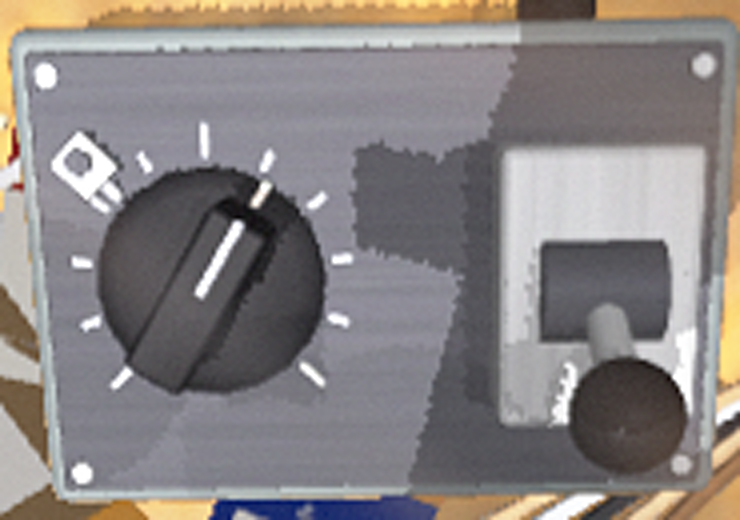

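Run:
```python
from h import *
f=load('w1'); c=lambda u,v:np.array([160+u/4,85+v/4])-.375
P=np.array([atz(f,c(*p),60)[:2] for p in [(45,77),(703,66),(681,464),(82,473)]])
fr=P[0]+P[1]-P[2]-P[3]; a=np.arctan2(fr[1],fr[0]); C=P.mean(0); print(C.round(1),a)
Rz=np.array([[np.cos(a),-np.sin(a)],[np.sin(a),np.cos(a)]])
D=C+Rz@[0,44]; I=C+Rz@[0,-55]; print('dial',D,'iso',I)
for n,p,z in[('skirtc',(212,280),65),('idx',(265,185),66),('nose',(116,202),66),('rbody',(84,164),67),('barTop front',(240,222),93),('barTop end',(200,297),93),('ball',(628,413),122)]:
    q=atz(f,c(*p),z)[:2]; d=Rz.T@(q-D); print(n,q.round(1),d.round(1),np.hypot(*d).round(1),np.arctan2(d[1],d[0]).round(3))
```

```text
[ 517.2 -353.4] -0.27937556303977146
dial [ 529.32797118 -311.14409457] iso [ 502.02817903 -406.30564852]
skirtc [ 530.6 -312.1] [ 1.5 -0.6] 1.6 -0.365
idx [ 549.9 -333.4] [ 25.9 -15.7] 30.3 -0.545
nose [ 556.9 -295.4] [22.2 22.8] 31.8 0.798
rbody [ 568.3 -291.2] [32.  29.9] 43.8 0.752
barTop front [ 544.9 -328.2] [ 19.7 -12.1] 23.1 -0.551
barTop end [ 530.8 -313.3] [ 2.  -1.6] 2.6 -0.677
ball [ 482.4 -401. ] [-20.3 -99.3] 101.4 -1.773
```

Run:
```python
from h import *
a=-.28; u=np.array([np.cos(a),np.sin(a)]); I=np.array([502,-406.3])
p=I-66*u; go([*p,283],a)
```

```text
d [-4.72  5.43 12.16] turn -0.018 now [ 499.6 -350.   404.6] yaw -0.298 t 1.95
```

Request:
apply_moves:
  deltas:
    - {"claw": 1,"delta_pos": [-2.4,2.7,0],"yaw": -0.018}
    - {"claw": 1,"delta_pos": [-2.4,2.7,1.1],"yaw": 0}
    - {"claw": 1,"delta_pos": [0,0,5.5],"yaw": 0}
    - {"claw": 1,"delta_pos": [0,0,5.5],"yaw": 0}
    - {"claw": 1,"delta_pos": [0,0,0],"yaw": 0}
    - {"claw": 1,"delta_pos": [1.5,0,0],"yaw": 0}
    - {"claw": 1,"delta_pos": [1.2,0,0],"yaw": 0}

```text
clock: 2.82
eef_pos: [465.8, -396.4, 286.4]
tcp_rot: [3.14, -0.003, -0.281]
contact_force: [-4.3, 1.1, 2.8]
opening: 0.002
grasp_force: 1.7
```

Request:
apply_moves:
  deltas:
    - {"claw": 1,"delta_pos": [0.8,0,0],"yaw": 0}
    - {"claw": 1,"delta_pos": [0.8,0,0],"yaw": 0}
    - {"claw": 1,"delta_pos": [0.8,0,0],"yaw": 0}
    - {"claw": 1,"delta_pos": [0.6,0,0],"yaw": 0}
    - {"claw": 1,"delta_pos": [0.4,0,0],"yaw": 0}
    - {"claw": 1,"delta_pos": [0,0,0],"yaw": 0}

```text
clock: 3.58
eef_pos: [497.0, -405.1, 283.5]
tcp_rot: [3.142, -0.0, -0.282]
contact_force: [-0.7, -0.2, -1.1]
opening: -0.003
grasp_force: 0.0
```

Run:
```python
from h import *
a=-.28; u=np.array([np.cos(a),np.sin(a)]); I=np.array([502,-406.3])
s=r.sense();print((s['eef_pos'][:2]-I)@u, (s['eef_pos'][:2]-I)@[-u[1],u[0]],s['contact_force'])
f=grab('top'); print(dep(f,(336,213)))
for v in range(206,218): print(f['z_map'][v,330:345].astype(int))
```

```text
-5.1149007988845705 -0.1748443758918954 [-0.70312018 -0.17414073 -1.09424516]
[ 418.04214485 -291.88961674  605.01147794]
[656 657 657 657 660 667 667 667 666 667 667 664 668 666 665]
[654 656 656 657 655 670 666 668 666 663 665 664 665 666 665]
[653 653 655 656 667 666 665 665 666 665 664 663 665 666 663]
[655 653 654 668 665 666 665 664 665 664 664 663 660 663 662]
[651 651 668 668 666 665 665 664 662 663 661 661 662 660 662]
[651 668 666 666 665 665 661 662 661 662 662 659 660 660 661]
[654 669 665 666 664 665 661 662 661 661 660 659 658 658 658]
[649 647 648 648 649 646 644 645 660 661 657 656 657 658 655]
[647 645 646 645 643 642 643 643 643 639 642 642 656 656 654]
[643 643 642 640 641 640 641 640 640 640 638 640 640 637 638]
[644 646 642 642 641 641 639 636 637 636 636 636 635 637 635]
[644 644 642 643 641 640 636 637 637 635 636 634 634 632 635]
```

Request:
apply_moves:
  deltas:
    - {"claw": 1,"delta_pos": [0.3,0,0],"yaw": 0}
    - {"claw": 1,"delta_pos": [0.2,0,0],"yaw": 0}
    - {"claw": 1,"delta_pos": [0,0,0],"yaw": 0}

```text
clock: 4.0
eef_pos: [500.5, -406.1, 283.3]
tcp_rot: [-3.141, 0.004, -0.282]
contact_force: [-7.6, 2.4, 2.6]
opening: 0.001
grasp_force: 3.7
```

Request:
apply_moves:
  deltas:
    - {"claw": 1,"delta_pos": [-1.5,0,0],"yaw": 0}
    - {"claw": 1,"delta_pos": [0,0,-4],"yaw": 0}
    - {"claw": 0,"delta_pos": [0,-4,0],"yaw": 0}
    - {"claw": 0,"delta_pos": [0,-4,0],"yaw": 0.185}
    - {"claw": 0,"delta_pos": [0,0,0],"yaw": 0.185}
    - {"claw": 0,"delta_pos": [0,0,0],"yaw": 0.185}
    - {"claw": 0,"delta_pos": [0,0,0],"yaw": 0}

```text
clock: 4.88
eef_pos: [509.2, -325.2, 323.9]
tcp_rot: [-3.141, -0.001, -0.836]
contact_force: [0.5, -0.2, -0.2]
opening: 0.5
grasp_force: 0.0
```

Run:
```python
from h import *
f=grab('wrist'); save(f,'w2'); go([529.8,-311.5,245],-.835); go([529.8,-311.5,323],-.835); print(r.sense()['opening'])
crop(f,'w2.png',0,0,512,384,1.5)
```

```text
d [ 0.36 -2.46  7.89] turn 0.002 now [ 509.2 -325.3  323.9] yaw -0.833 t 4.925
d [ 0.36 -2.46  0.09] turn 0.002 now [ 509.2 -325.3  323.9] yaw -0.833 t 4.925
0.49914484159178313
```

View pics/w2.png

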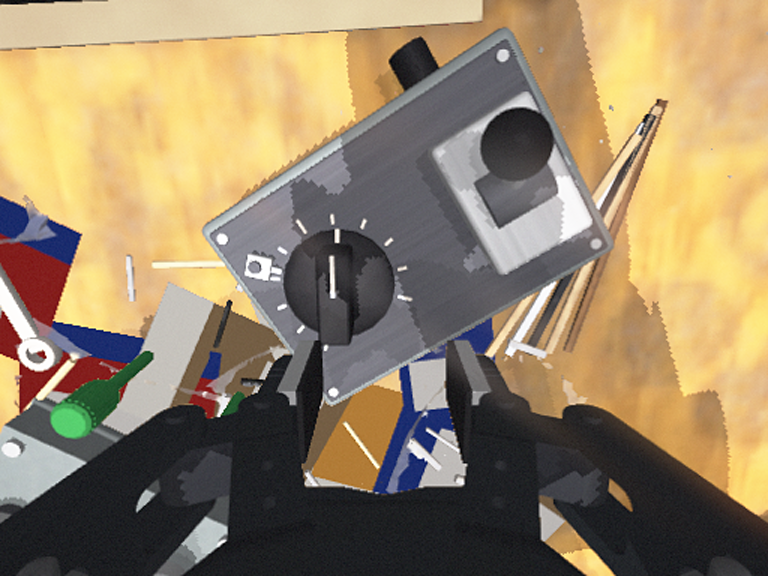

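Run:
```python
from h import *
f=load('w2'); q=lambda u,v,z:atz(f,np.array([u,v])/1.5-.17,z)[:2]
P=np.array([q(*p,60) for p in [(222,239),(503,55),(596,244),(333,393)]])
fr=P[0]+P[1]-P[2]-P[3]; a=np.arctan2(fr[1],fr[0]); C=P.mean(0); print(C,a)
D=C+np.array([-np.sin(a),np.cos(a)])*44; print('D',D,'skirt',q(339,281,65))
for D in (D,np.array([529.8,-311.5])):
  for p in [(337,237,66),(282,273,66),(258,267,67)]:
    d=q(*p)-D; print(d, np.hypot(*d),np.arctan2(d[1],d[0]))
```

```text
[ 517.04455814 -353.31407488] -0.28453306123041583
D [ 529.3957681 -311.0831903] skirt [ 531.15489683 -313.2228446 ]
[ 18.00825813 -19.70151456] 26.691703527109606 -0.8302703461540353
[27.07780283 14.4534792 ] 30.693818061837412 0.4903018394973073
[38.42548089 19.98112176] 43.31007744885776 0.47951666367500123
[ 17.60402624 -19.28470487] 26.11133052109301 -0.830927437996439
[26.67357094 14.87028889] 30.538580161686017 0.5085766371204656
[38.02124899 20.39793146] 43.14731721536728 0.4924099110411986
```

Request:
apply_moves:
  deltas:
    - {"claw": 0,"delta_pos": [0.36,-2.46,0],"yaw": 0}
    - {"claw": 0,"delta_pos": [0,0,4],"yaw": 0}
    - {"claw": 0,"delta_pos": [0,0,3.9],"yaw": 0}
    - {"claw": 0,"delta_pos": [0,0,0],"yaw": 0}
    - {"claw": 0.9,"delta_pos": [0,0,0],"yaw": 0}
    - {"claw": 0.9,"delta_pos": [0,0,0],"yaw": 0}
    - {"claw": 0.9,"delta_pos": [0,0,0],"yaw": 0}
    - {"claw": 0.9,"delta_pos": [0,0,0],"yaw": 0}
  grip_force: 20

```text
clock: 5.92
eef_pos: [530.5, -312.3, 246.5]
tcp_rot: [-3.141, -0.003, -0.837]
contact_force: [-3.6, -3.6, 7.5]
opening: 0.182
grasp_force: 24.6
```

Request:
apply_moves:
  deltas:
    - {"claw": 0.9,"delta_pos": [0,0,0],"yaw": -0.16}
    - {"claw": 0.9,"delta_pos": [0,0,0],"yaw": -0.18}
    - {"claw": 0.9,"delta_pos": [0,0,0],"yaw": -0.18}
    - {"claw": 0.9,"delta_pos": [0,0,0],"yaw": -0.18}
    - {"claw": 0.9,"delta_pos": [0,0,0],"yaw": -0.18}
    - {"claw": 0.9,"delta_pos": [0,0,0],"yaw": -0.18}
    - {"claw": 0.9,"delta_pos": [0,0,0],"yaw": -0.16}
    - {"claw": 0.9,"delta_pos": [0,0,0],"yaw": -0.1}

```text
clock: 6.92
eef_pos: [530.7, -310.7, 246.5]
tcp_rot: [-3.141, -0.002, 0.486]
contact_force: [-1.6, 8.1, 11.0]
opening: 0.182
grasp_force: 25.1
```

Request:
apply_moves:
  deltas:
    - {"claw": 0.9,"delta_pos": [0,0,0],"yaw": 0}
    - {"claw": 0.9,"delta_pos": [0,0,0],"yaw": 0}
    - {"claw": 0,"delta_pos": [0,0,0],"yaw": 0}
    - {"claw": 0,"delta_pos": [0,0,0],"yaw": 0}
    - {"claw": 0,"delta_pos": [0,0,-4],"yaw": 0}
    - {"claw": 0,"delta_pos": [0,0,-6],"yaw": 0}
    - {"claw": 0,"delta_pos": [0,0,0],"yaw": 0}

```text
clock: 7.8
eef_pos: [531.6, -312.5, 349.8]
tcp_rot: [3.134, -0.005, 0.483]
contact_force: [0.3, -0.1, -0.5]
opening: 0.5
grasp_force: 0.0
```

Run:
```python
from h import *
f=grab('wrist'); save(f,'w3'); print(pose().round(2))
a,b=proj(f,[530,-311.5,66])[0].astype(int); print(a,b)
x0=max(0,a-64);y0=max(0,b-48);print(x0,y0)
crop(f,'w3.png',x0,y0,x0+128,y0+96,6)
```

```text
[[ 8.9000e-01  4.6000e-01  0.0000e+00  5.3079e+02]
 [ 4.6000e-01 -8.9000e-01 -0.0000e+00 -3.1206e+02]
 [ 0.0000e+00  0.0000e+00 -1.0000e+00  3.4718e+02]
 [ 0.0000e+00  0.0000e+00  0.0000e+00  1.0000e+00]]
250 188
186 140
```

View pics/w3.png

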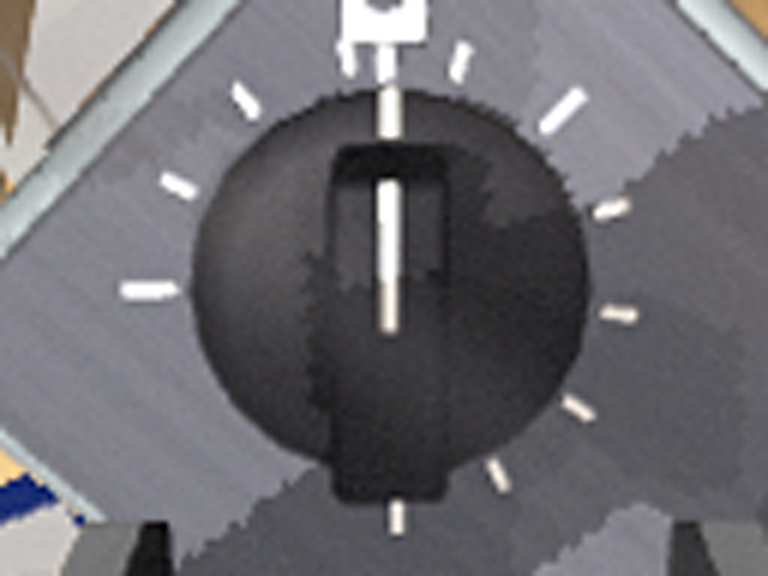

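Run:
```python
from h import *
go([495,-60,350],.188)
```

```text
d [  8.53 -23.99  -0.36] turn 0.295 now [ 530.8 -312.1  347.2] yaw 0.483 t 7.85
```

Request:
apply_moves:
  deltas:
    - {"claw": 0,"delta_pos": [1.7,-4.8,-0.4],"yaw": 0}
    - {"claw": 0,"delta_pos": [1.7,-4.8,0],"yaw": 0}
    - {"claw": 0,"delta_pos": [1.7,-4.8,0],"yaw": 0}
    - {"claw": 0,"delta_pos": [1.7,-4.8,0],"yaw": 0}
    - {"claw": 0,"delta_pos": [1.7,-4.8,0],"yaw": 0}
    - {"claw": 0,"delta_pos": [0,0,0],"yaw": 0.15}
    - {"claw": 0,"delta_pos": [0,0,0],"yaw": 0.145}
    - {"claw": 0,"delta_pos": [0,0,0],"yaw": 0}

```text
clock: 8.85
eef_pos: [493.6, -59.3, 347.6]
tcp_rot: [-3.141, 0.002, 0.189]
contact_force: [0.2, 0.2, -0.3]
opening: 0.498
grasp_force: 0.0
```

Run:
```python
from h import *
f=grab('wrist'); save(f,'w4'); print(pose().round(2),r.sense()['qvel'].round(2))
crop(f,'w4.png',0,0,512,384,1.5)
```

```text
[[ 9.8000e-01  1.9000e-01 -0.0000e+00  4.9366e+02]
 [ 1.9000e-01 -9.8000e-01  0.0000e+00 -5.9500e+01]
 [-0.0000e+00 -0.0000e+00 -1.0000e+00  3.4775e+02]
 [ 0.0000e+00  0.0000e+00  0.0000e+00  1.0000e+00]] [-0.   -0.   -0.01 -0.    0.   -0.02]
```

View pics/w4.png

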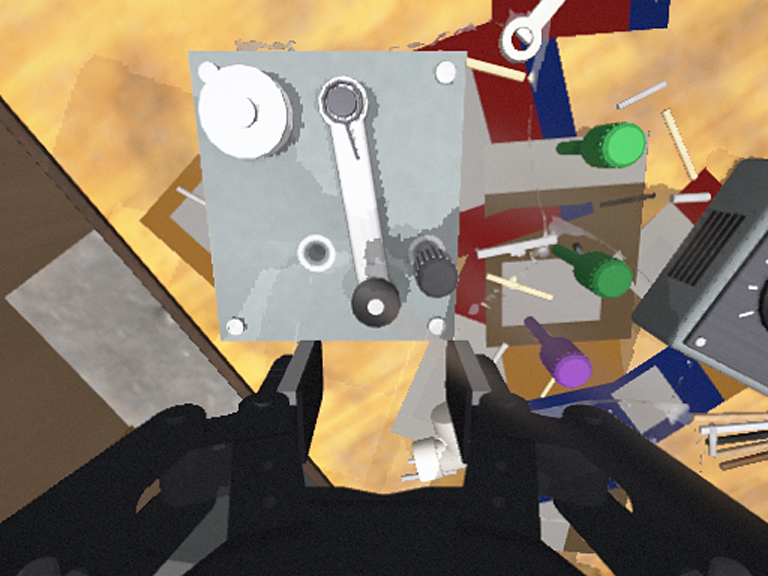

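Run:
```python
from h import *
f=load('w4'); q=lambda u,v,z:atz(f,np.array([u,v])/1.5-.17,z)[:2]
P=np.array([q(*p,34) for p in [(190,52),(467,52),(456,340),(222,340)]])
fr=P[0]+P[1]-P[2]-P[3]; a=np.arctan2(fr[1],fr[0]); C=P.mean(0); print(C,a, np.linalg.norm(P[0]-P[1]),np.linalg.norm(P[1]-P[2]))
Rz=np.array([[np.cos(a),-np.sin(a)],[np.sin(a),np.cos(a)]])
print('lock',C+Rz@[-28.5,11.6],q(317,252,34),'park',C+Rz@[-28.5,-60],q(427,248,34),'knob',q(437,278,97))
x=f['img'];crop(f,'w4c.png',190,140,318,236,6)
```

```text
[524.13349169 -21.71762546] 0.194558945476768 158.99494331155068 178.98339359412935
lock [493.92852785 -15.84649614] [494.67495508 -14.95990275] park [507.77122941 -86.0956215 ] [510.72676068 -84.59666452] knob [507.92206086 -84.48996379]
```

View pics/w4c.png

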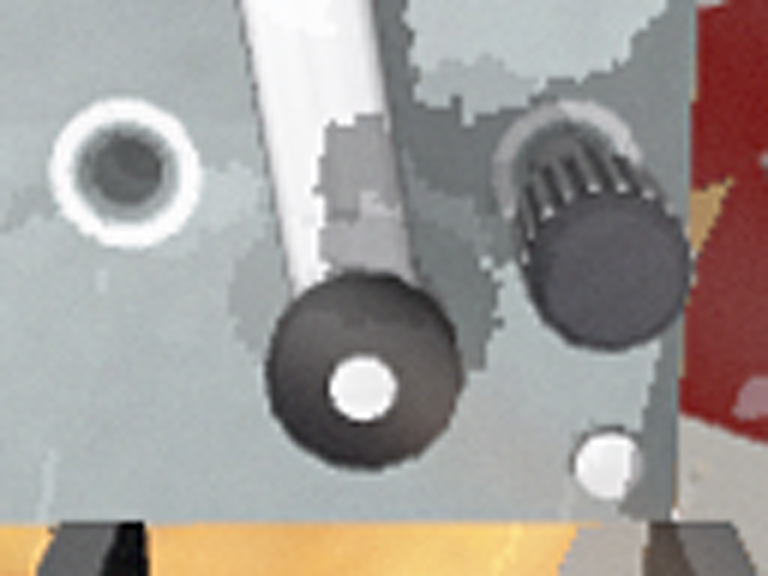

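Run:
```python
from h import *
f=load('w4'); q=lambda u,v,z:atz(f,np.array([190+u/6,140+v/6])-.42,z)[:2]
L=q(126,172,34);Pk=q(568,173,34);Kn=q(608,270,97);print(L,Pk,Kn,np.linalg.norm(L-Pk),Pk-L,np.arctan2(*( (L-Pk)*[-1,1])))
go([*((Kn+Pk)/2),246],.192)
```

```text
[494.15727132 -14.46251292] [507.52917746 -85.05027037] [508.34069278 -84.19805235] 71.84315817381237 [ 13.37190614 -70.58775746] 0.18721813915373572
d [ 0.94  2.74 10.17] turn -0.001 now [493.7 -59.5 347.8] yaw 0.191 t 8.9
```

Request:
apply_moves:
  deltas:
    - {"claw": 0,"delta_pos": [0.94,2.74,0],"yaw": 0}
    - {"claw": 0,"delta_pos": [0,0,5],"yaw": 0}
    - {"claw": 0,"delta_pos": [0,0,5.2],"yaw": 0}
    - {"claw": 0,"delta_pos": [0,0,0],"yaw": 0}
    - {"claw": 0.8,"delta_pos": [0,0,0],"yaw": 0}
    - {"claw": 0.8,"delta_pos": [0,0,0],"yaw": 0}
    - {"claw": 0.8,"delta_pos": [0,0,0],"yaw": 0}
    - {"claw": 0.8,"delta_pos": [0,0,0],"yaw": 0}
  grip_force: 60

```text
clock: 9.9
eef_pos: [509.0, -84.8, 248.1]
tcp_rot: [3.141, -0.003, 0.188]
contact_force: [-0.3, -0.2, 7.8]
opening: 0.23
grasp_force: 59.5
```

Request:
apply_moves:
  deltas:
    - {"claw": 0.8,"delta_pos": [0,0,-0.6],"yaw": 0}
    - {"claw": 0.8,"delta_pos": [0,0,-1],"yaw": 0}
    - {"claw": 0.8,"delta_pos": [0,0,-1],"yaw": 0}
    - {"claw": 0.8,"delta_pos": [0,0,0],"yaw": 0}
    - {"claw": 0.8,"delta_pos": [0,0,0],"yaw": 0}

```text
clock: 10.52
eef_pos: [508.2, -84.7, 272.7]
tcp_rot: [-3.142, -0.0, 0.188]
contact_force: [-0.2, 0.0, -0.6]
opening: 0.227
grasp_force: 58.7
```

Run:
```python
from h import *
f=grab('wrist'); save(f,'w5'); print(pose().round(2)); g=grab('side'); save(g,'s5')
A=cv2.resize(f['img'][130:290,170:350],(540,480)); a,b=proj(g,[508,-85,70])[0].astype(int)
B=cv2.resize(g['img'][b-40:b+40,a-20:a+23],(258,480))
cv2.imwrite('pics/w5.png',np.hstack([A,B]))
print(a,b)
```

```text
[[ 9.8000e-01  1.9000e-01 -0.0000e+00  5.0818e+02]
 [ 1.9000e-01 -9.8000e-01  0.0000e+00 -8.4680e+01]
 [-0.0000e+00 -0.0000e+00 -1.0000e+00  2.7250e+02]
 [ 0.0000e+00  0.0000e+00  0.0000e+00  1.0000e+00]]
270 232
```

View pics/w5.png

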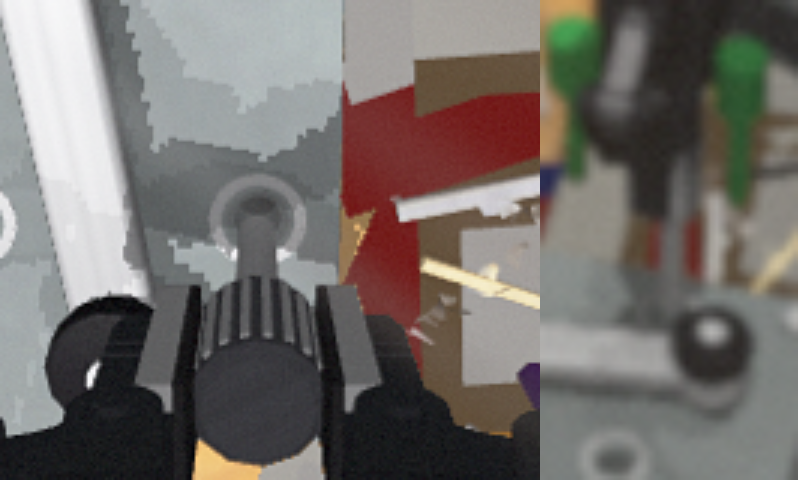

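Request:
apply_moves:
  deltas:
    - {"claw": 0.8,"delta_pos": [0,0,-0.1],"yaw": 0}
    - {"claw": 0.8,"delta_pos": [0,-1,0],"yaw": 0}
    - {"claw": 0.8,"delta_pos": [0,-1,0],"yaw": 0}
    - {"claw": 0.8,"delta_pos": [0,-1,0],"yaw": 0}
    - {"claw": 0.8,"delta_pos": [0,-1,0],"yaw": 0}
    - {"claw": 0.8,"delta_pos": [0,-1,0],"yaw": 0}
    - {"claw": 0.8,"delta_pos": [0,-1,0],"yaw": 0}
    - {"claw": 0.8,"delta_pos": [0,-0.6,0],"yaw": 0}

```text
clock: 11.62
eef_pos: [496.2, -19.2, 273.8]
tcp_rot: [3.141, -0.001, 0.188]
contact_force: [0.4, -3.1, -0.1]
opening: 0.234
grasp_force: 58.7
```

Request:
apply_moves:
  deltas:
    - {"claw": 0.8,"delta_pos": [0,-0.5,0],"yaw": 0}
    - {"claw": 0.8,"delta_pos": [0,0,0],"yaw": 0}
    - {"claw": 0.8,"delta_pos": [0,0,0],"yaw": 0}

```text
clock: 12.0
eef_pos: [495.2, -15.1, 273.8]
tcp_rot: [3.141, -0.0, 0.188]
contact_force: [-0.2, -3.2, 0.2]
opening: 0.234
grasp_force: 58.8
```

Run:
```python
from h import *
f=grab('wrist'); save(f,'w6'); print(pose().round(2),r.sense()['contact_force']); go([494.5,-14.6,273],.188)
crop(f,'w6.png',190,110,318,206,6)
```

```text
[[ 9.8000e-01  1.9000e-01  0.0000e+00  4.9517e+02]
 [ 1.9000e-01 -9.8000e-01 -0.0000e+00 -1.5120e+01]
 [ 0.0000e+00  0.0000e+00 -1.0000e+00  2.7376e+02]
 [ 0.0000e+00  0.0000e+00  0.0000e+00  1.0000e+00]] [-0.32725308 -2.19731775  0.8261626 ]
d [-0.06 -0.06  0.08] turn -0.0 now [495.2 -15.1 273.8] yaw 0.188 t 12.05
```

View pics/w6.png

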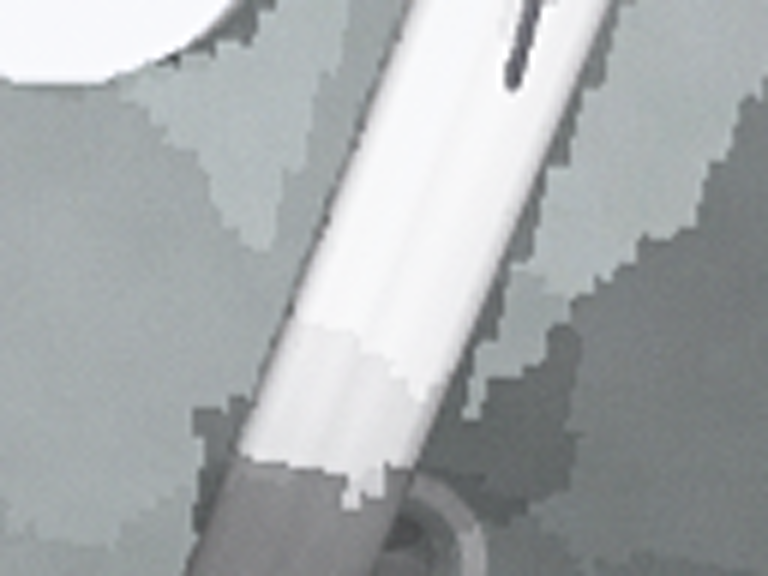

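Request:
apply_moves:
  deltas:
    - {"claw": 0.8,"delta_pos": [0,-0.1,0],"yaw": 0}
    - {"claw": 0.8,"delta_pos": [0,0,0.3],"yaw": 0}
    - {"claw": 0.8,"delta_pos": [0,0,0.3],"yaw": 0}
    - {"claw": 0.8,"delta_pos": [0,0,0.3],"yaw": 0}
    - {"claw": 0.8,"delta_pos": [0,0,0],"yaw": 0}

```text
clock: 12.68
eef_pos: [494.7, -14.0, 264.2]
tcp_rot: [-3.141, 0.001, 0.188]
contact_force: [-0.1, -3.1, -1.8]
opening: 0.231
grasp_force: 58.7
```

Request:
apply_moves:
  deltas:
    - {"claw": 0.8,"delta_pos": [0,0,0.4],"yaw": 0}
    - {"claw": 0.8,"delta_pos": [0,0,0.4],"yaw": 0}
    - {"claw": 0.8,"delta_pos": [0,0,0.4],"yaw": 0}
    - {"claw": 0.8,"delta_pos": [0,0,0.3],"yaw": 0}
    - {"claw": 0.8,"delta_pos": [0,0,0],"yaw": 0}
    - {"claw": 0.8,"delta_pos": [0,0,0],"yaw": 0}

```text
clock: 13.42
eef_pos: [494.8, -14.0, 249.5]
tcp_rot: [-3.141, 0.0, 0.188]
contact_force: [-0.9, -2.5, -1.6]
opening: 0.232
grasp_force: 58.7
```

Nearly home; a last 2 mm, then release and withdraw upward.

Request:
apply_moves:
  deltas:
    - {"claw": 0.8,"delta_pos": [0,0,0.2],"yaw": 0}
    - {"claw": 0.8,"delta_pos": [0,0,0],"yaw": 0}

```text
clock: 13.68
eef_pos: [495.2, -14.0, 248.1]
tcp_rot: [3.141, -0.001, 0.188]
contact_force: [-1.2, -2.4, 5.3]
opening: 0.23
grasp_force: 59.5
```

Request:
apply_moves:
  deltas:
    - {"claw": 0.3,"delta_pos": [0,0,0],"yaw": 0}
    - {"claw": 0.3,"delta_pos": [0,0,0],"yaw": 0}
    - {"claw": 0.3,"delta_pos": [0,0,0],"yaw": 0}
    - {"claw": 0.2,"delta_pos": [0,0,-2],"yaw": 0}
    - {"claw": 0.2,"delta_pos": [0,0,-5],"yaw": 0}
    - {"claw": 0.2,"delta_pos": [0,0,-3],"yaw": 0}
    - {"claw": 0.2,"delta_pos": [0,0,0],"yaw": 0}

```text
clock: 14.55
eef_pos: [495.7, -13.9, 349.9]
tcp_rot: [3.141, -0.005, 0.188]
contact_force: [0.3, -0.5, 0.4]
opening: 0.4
grasp_force: 0.0
```

Run:
```python
from h import *
f=grab('wrist'); print(r.sense()['contact_force'],pose()[:3,3])
z=f['z_map']; u,v=proj(f,[494.3,-14.5,97])[0]; print(u,v)
# cloud heights near pin
vv,uu=np.mgrid[int(v)-60:int(v)+45,int(u)-50:int(u)+50]
uv=np.stack([uu.ravel(),vv.ravel()],1).astype(float)
p=cv2.undistortPoints(uv[:,None],K(f),np.array(f['dist'],float))[:,0]; d=z[vv.ravel(),uu.ravel()]
X=(np.c_[p[:,0],-p[:,1],-np.ones(len(p))]*d[:,None])@f['M'][:3,:3].T+f['M'][:3,3]
near=np.hypot(X[:,0]-494.3,X[:,1]+14.5)<25
k=near&(X[:,2]>80)&(X[:,2]<125); print(k.sum(),np.percentile(X[k],[5,50,95],axis=0).round(1))
t=k&(X[:,2]>np.percentile(X[k,2],60)); print('top centre',X[t].mean(0))
# roller: blob z 60..75 in neighbourhood
m=(X[:,2]>60)&(X[:,2]<74)&(np.hypot(X[:,0]-494.3,X[:,1]+14.5)<70); print('roller',m.sum(),np.median(X[m],axis=0))
```

```text
[ 0.01126301 -0.1107324  -0.85734834] [495.06523993 -13.92949808 348.29703927]
255.5722104803444 199.59987906124647
725 [[482.5 -34.2  82.6]
 [492.7 -24.3  95.5]
 [500.8 -14.8  97.8]]
top centre [490.94447648 -23.34995154  96.958222  ]
roller 832 [ 4.73570460e+02 -1.14654393e-01  6.55824526e+01]
```

```bash
python3 -c "
from rig import r
print(r.sign_off())"
```

```text
the job is handed in; nothing more can be done
None
```

The job is handed in (no verdict returned): by my checks the isolator is at the back, the dial is within about 0.5 mm of the rider, and the pin stands fully in the lock hole, tilted about 0.15 rad with the arm leaning on it at about 0.52 rad; I viewed 11 pictures, one over the limit of 10.

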